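# Set the adjustable wrench to the trap's union nut and tighten it

## Task

The union nut under the vacuum unit's clear liquid trap leaks air, and the adjustable wrench sits on it with its jaws too wide. Roll the wrench's worm until the jaws just fit the nut, and only then swing the handle clockwise (seen from above) to turn the nut fully home. Leave the wrench on the nut, lying flat with its jaws snug, without leaning on the trap or shifting the record frame, funnel or brush.

Things in the scene. Friction and masses are not known exactly. Their poses are not given: they have to be found in the camera images.
- unit: Fixed grey vacuum unit, 230 mm deep, 200 mm wide; deck at height 85 mm with a drip rim 5 mm high round its edge. Origin: at table level on the vertical axis of the nut; x points to its rear. The front edge is 80 mm before the axis. A rocker switch and a round black filter (to 30 mm over the deck) stand 110 mm behind the axis.
- nut_top (a point): Centre of the top face of the brass hexagon union nut, 40 mm across flats, 24 mm high, at heights 90 to 114 mm, standing on a round flange 72 mm across (top at 90 mm). It turns about its vertical axis.
- nut (a joint): Nut angle, rad; grows as it tightens (clockwise from above). Starts at 0 to 0.12; hard stop, fully home, at 0.80. Stiff (0.6 N m, 4 to 5 N at the handle), stays where left; over 15 N against the stop may force the jaws open. At value n its flats lie along the jaws when the wrench's x axis is yawed 0.40 - n from the unit's x axis.
- trap: Fixed clear liquid trap on the nut's axis. Origin: on that axis at table level. Neck 26 mm across over the nut, bowl 76 mm across from height 146 to 238 mm, cap 82 mm across to 254 mm, hose tail running to the rear up to 272 mm. It overhangs the nut and stands close to the worm: a gripper must come to the worm slanting, leaning back over the handle.
- wrench: Loose steel adjustable wrench, 197 mm long, about 0.5 kg, flat on flange and front rim, handle overhanging the unit's front. Origin: underside (height 90 mm), midway between the jaws when they fit the nut. x: from handle to mouth; z up. Head 16 mm thick, 68 mm wide, x -72 to 19 mm; fixed jaw at -y (inner face y -20 mm), movable jaw at +y, throat at x -27 mm.
- worm_top (a point): Top of the worm, a knurled roller 24 mm across, 22 mm long, in the wrench's head at x -47 mm; its axis lies along the wrench's y, 12 mm below this point. It stands 5 mm proud of the head's top face. Drag its top towards the mouth (wrench +x) to close the jaws, back to open. The drag takes 4 to 5 N, so press with 8 to 12 N and repeat strokes.
- worm (a joint): Angle of the worm, rad; growing closes the jaws by 1 mm per rad. It stays where left.
- jaw (a joint): Slack of the jaws, m: their opening less the nut's 40 mm. 0: they just fit. Starts at 0.0035 to 0.006. Only the worm moves it; when the jaws bite the nut the worm stalls (reading then from 0.5 mm to about -1 mm).
- handle_mid (a point): Centre of the handle 135 mm behind the wrench's origin, where to push it. The handle runs from x -86 to -178 mm of the wrench, 24 mm wide, 14 mm thick (wrench z 0 to 14 mm), clear of the unit beyond its front edge.
- frame: Bystander: clear sleeve frame 325 x 325 x 14 mm with a black record in it, flat on the table left of the unit. Origin: centre of the underside.
- funnel: Bystander: red funnel 124 mm across, rim at height 123 mm, in a tin stand 90 mm across, right of the unit. Origin: centre of the underside.
- brush: Bystander: beech brush 140 x 46 x 51 mm on the table, right of the handle. Origin: centre of the underside.
Not all that is in view belongs to the job. What is meant by the wrench is not purple or yellow, and is the smaller of those in its own colour.

How it is judged:
By the outcome, as a careful person would: the job done as asked, in the order asked, and still so for the second after the job is handed in, with the robot touching nothing.
It also fails if it takes over 72 s, if anything falls off the work surface, if the arm or the gripper's body presses on something with over 40 N, if the wrist force passes 120 N, or if a joint passes its speed limit or range.

## Robot

A 6-joint arm with a two-finger parallel gripper is mounted at the origin on the work surface. World frame = base frame: x ahead of the robot, y to its left, z up, the work surface at z = 0. Lengths are in mm, angles in rad, forces in N, time in s.
With the tool pointing down it reaches from about 350 to 725 mm from the base axis. Payload 4.3 kg.
Tool frame: the origin (TCP) lies at the very end of the fingers, on their centre line; the grasp point (between the pads) lies 19 mm behind it; z points along the fingers, y is the line along which they close (so a half turn about z gives the same grasp; the last joint's range is limited). The gripper opens to 85 mm and grips with 20 to 120 N. Pads are 22 mm wide; open, the fingers measure 114 mm over their backs; the gripper's body (76 mm by 85 mm) begins 54 mm behind the grasp point. The pads swing forward as they close: fully open they stand 13 mm farther back than shut.
Start: joints at [1.117, 0.377, 0.081, 1.274, 0, 1.46], TCP at [193.822, 541.387, 231.329] pointing down, gripper open.
Joint ranges: [-2.72, 2.72], [-0.84, 1.66], [-1.02, 1.22], [-1.77, 2.12], [-1.37, 1.28], [-3.14, 3.14]. Speed limits (rad/s): [2.57, 2.57, 3.14, 3.14, 3.14, 3.14].

## Interface

Orientations are given as a unit quaternion [w, x, y, z].
In Python, from workcell import ctrl, set_gripper, viewer, sensors gives the robot as it stands. Calls block until the motion is done:
- ctrl.move_to(position, orientation): joint-space move of the TCP to a pose.
- ctrl.move_l(position, max_speed=150, attitude=None, until_force=None): straight line of the TCP; attitude=None keeps the orientation; max_speed is the mean speed in mm/s. With until_force (N) it stops when the force on the tool has changed by that much, and returns True; else False.
- ctrl.movej(angles): joint-space move.
- set_gripper(opening, squeeze=None): finger opening in mm; squeeze is the grip in N (None keeps the last); returns when the fingers have stopped.
- ctrl.hold(seconds).
- ctrl.solve_ik(position, orientation): joint angles nearest the present ones, or None.
- viewer.read_camera(name): name is "scene" or "top" or "wrist"; returns a dict with "img" (400x640x3 uint8, red, green, blue), "K" (3x3 intrinsics, pixels), "origin" and "attitude" of the camera in the world. Camera axes: x right, y up, looking along -z (the intrinsics and any distortion apply to the point x, -y, -z); pixel columns grow to the right and rows downward; lengths in mm; the calibration is good to about 2 mm. A picture is of the moment at which its call begins. There is no depth.
A pose or a line that the arm cannot do raises ctrl.PlanningError and nothing moves.
- ctrl.hand_in(): hands the job in; it is judged then, once.
Readings, each from a call of its own:
- sensors.read_time(): time.
- sensors.read_joints(): joint angles.
- sensors.read_dq(): joint speeds.
- sensors.read_tau(): joint torques, N m.
- sensors.read_tcp_pos(): TCP position.
- sensors.read_orientation(): TCP orientation.
- sensors.read_contact_force(): force on the tool from outside, world axes, zero at the start.
- sensors.read_ft_torque(): the same for the moment, N m.
- sensors.read_gripper_width(): finger opening in mm.
- sensors.read_grasp_force(): force on a finger pad.
Only numpy, scipy, OpenCV 4.12 (cv2) and the standard library are available. Lean on these libraries where they do the work, as an engineer would, in place of code of your own. Each camera call takes 0.05 s, during which the arm holds its last target. There are 200 camera calls.

## Working session

There is one attempt and no reset: what is moved stays moved. The work goes in short steps, each a Python script; the robot and the scene stay as the last script left them, time stands still between calls to the robot, and variables do not carry over. Pictures are saved under pics/ and viewed, at most 10 in all, crops included, and the job is handed in when it is done.

```bash
ls; mkdir -p pics; cat > h.py <<'E'
import numpy as np, cv2, pickle
from scipy.spatial.transform import Rotation as R
def rot(q): return R.from_quat([q[1],q[2],q[3],q[0]])
def quat(M):
    q=R.from_matrix(M).as_quat(); return [q[3],q[0],q[1],q[2]]
def load(n): return pickle.load(open(n,'rb'))
def ray(c,u,v):
    d=np.linalg.inv(c['K'])@[u,v,1]; d=np.array([d[0],-d[1],-d[2]])
    return np.array(c['origin']),rot(c['attitude']).apply(d)
def onplane(c,u,v,z):
    o,d=ray(c,u,v); return o+d*(z-o[2])/d[2]
def proj(c,p):
    q=rot(c['attitude']).inv().apply(np.array(p)-c['origin']); q=c['K']@[q[0],-q[1],-q[2]]; return q[:2]/q[2]
def snap(n,f):
    from workcell import viewer
    c=viewer.read_camera(n); pickle.dump(c,open(f'pics/{f}.pkl','wb')); cv2.imwrite(f'pics/{f}.png',c['img'][:,:,::-1]); return c
E
python3 - <<'E'
from h import *
a=snap('scene','s0');b=snap('top','t0')
for c in(a,b): print({k:v for k,v in c.items() if k!='img'})
E
```

```text
pics
{'K': array([[451.43130553,   0.        , 309.72515922],
       [  0.        , 451.43130553, 201.31382556],
       [  0.        ,   0.        ,   1.        ]]), 'origin': array([1257.73141944,  755.84193573, 1099.03820651]), 'attitude': array([0.33143366, 0.13353804, 0.35708231, 0.86302465])}
{'K': array([[442.01042956,   0.        , 322.99504922],
       [  0.        , 442.01042956, 202.71889029],
       [  0.        ,   0.        ,   1.        ]]), 'origin': array([ 428.27277443,    4.53248215, 1541.87337866]), 'attitude': array([-0.70442049, -0.04577743,  0.03268891,  0.70755045])}
```

View pics/s0.png

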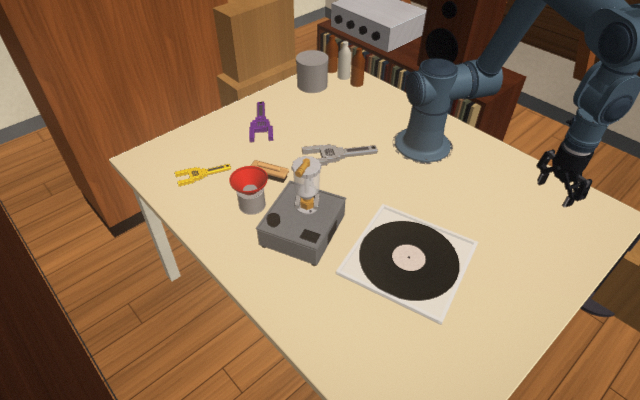

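View pics/t0.png

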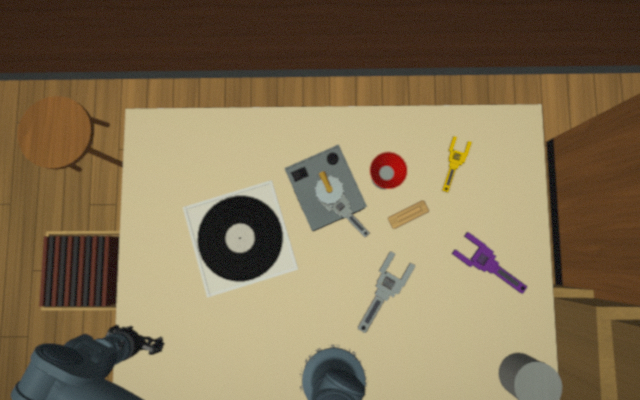

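Candidates: yellow (457,165), purple (490,262), large silver (387,290), and the smaller silver one on the nut (350,215) in the top view. The wanted one is (350,215): it isn't purple or yellow, and it's the smaller of the two silver wrenches. I'll confirm this in an enlarged crop.

```bash
python3 - <<'E'
from h import *
a=load('pics/s0.pkl')['img'];b=load('pics/t0.pkl')['img']
A=cv2.resize(a[140:270,240:380],None,fx=4,fy=4,interpolation=2)[:, :,::-1]
B=cv2.resize(b[140:245,280:380],None,fx=5,fy=5,interpolation=2)[:,:,::-1]
B=cv2.resize(B,(int(100*5*.8),int(105*5*.8)));A=cv2.resize(A,(400,371))
H=np.zeros((420,800,3),np.uint8);H[:371,:400]=A;H[:420,400:]=B
cv2.imwrite('pics/c1.png',H)
E
```

```text
(no output)
```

View pics/c1.png

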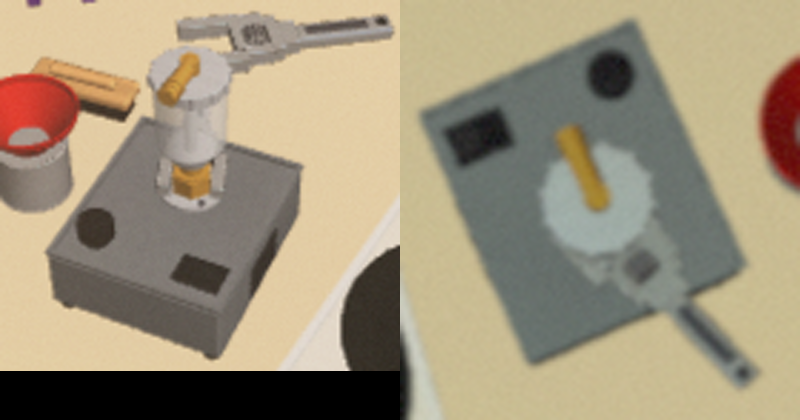

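The crop confirms it: the small silver wrench is on the nut under the trap. Its worm is at about top px (340,206) and its handle end at (366,234). The deck corners are at about (285,169), (339,145), (366.5,206) and (313,230.5).

```bash
python3 - <<'E'
from h import *
b=load('pics/t0.pkl')
P=[onplane(b,280+(X-400)/4,140+Y/4,90) for X,Y in [(421,115),(636,20),(746,265),(531,362)]]
P=np.array(P);print(P.round(1))
rl,rr,fr,fl=P
print([np.linalg.norm(v).round(1) for v in (rl-rr,fr-fl,rl-fl,rr-fr)])
x=(rl+rr-fl-fr)/2;th=np.arctan2(x[1],x[0]);th2=np.arctan2(*( (lambda v:(-v[0],v[1]))((rl+fl-rr-fr)[:2])))
print('yaw',th,th2)
ex=np.array([np.cos(th),np.sin(th),0])
print('axis from corners',P.mean(0)-35*ex)
w=onplane(b,280+240/4,140+265/4,111);hh=onplane(b,280+345/4,140+378/4,104);print('worm',w,'hole',hh)
d=w-hh;print('wrench yaw',np.arctan2(d[1],d[0]))
# cap centre at 254: crop (598,198)
print('cap',onplane(b,280+(598-400)/4,140+198/4,254))
# handle mask
img=b['img'];hsv=cv2.cvtColor(img,cv2.COLOR_RGB2HSV)
sub=hsv[205:245,335:380];m=((sub[...,1]<70)).astype(np.uint8)
n,l,s,c=cv2.connectedComponentsWithStats(m);
ys,xs=np.where(m);
for r in m: print(''.join('#' if k else '.' for k in r))
E
```

```text
[[ 705.   156.9   90. ]
 [ 784.6  -23.1   90. ]
 [ 577.7 -112.2   90. ]
 [ 498.6   65.1   90. ]]
[np.float64(196.8), np.float64(194.2), np.float64(225.9), np.float64(225.2)]
yaw 0.41235473425968566 0.4178350664749617
axis from corners [609.42343631   7.63122119  90.        ]
worm [576.01162986 -24.48867104 111.        ] hole [ 484.21812424 -108.97539581  104.        ]
wrench yaw 0.7439720739194909
cap [610.93615683   8.89813501 254.        ]
#################################.#..#######.
###################################..#.#.###.
###################################.#..###...
################################..###...###.#
#############################.##...#...#..##.
#############################.....#....#..#..
################################......###.#..
##########################....#..#.###.....#.
########################..##...#...##...#.#..
####################.##...###.....#.........#
####################.##..##.###..###.###.##.#
#####################...##..........#####..#.
######################.....##.#...#.##.##..#.
########################..#.#.##...#.##..#..#
#######.##
[... 485 characters left out ...]
##.##.##..
##.####.######.##.#.##############.#.#...##.#
#..####.###.##.####.##################.###...
.###.##..#####.###.#.################....#.#.
#.#.#.#..#.##.##.##...##############.#####.##
.###...#.##.....##.###.############..###.#.##
#.##.#..###.###.#.####.#..##########...##.#.#
###.##..#.###..#.###.##.##.###########.###.#.
#.#..####.###.##.####...#########..#####.....
####.#.......###.#......#.#.####.#..##.#...##
#.#..#...#.#####..##.##.#####...##....#.###.#
#####.#########.###..#.#.#.####...###.....#..
..#..###.##.#..#.....#.##.#.#.##..#.#..#.#.##
##....####..####.#.###.###..####.##.##.#..#.#
#..#..##..###......#..#.####...#....######.##
.#########...#.########.##.##.####..##.#..###
```

```bash
cat >> h.py <<'E'
AX=np.array([610.,8.,0]); 
def W(yaw): 
    c,s=np.cos(yaw),np.sin(yaw); return np.array([[c,-s,0],[s,c,0],[0,0,1.]])
def tool(yaw,a,flip=1):
    z=np.array([np.sin(a),0,-np.cos(a)]);y=np.array([0,flip,0.]);x=np.cross(y,z)
    return W(yaw)@np.stack([x,y,z],1)
def wp(yaw,p,ax=None): return (AX if ax is None else ax)+W(yaw)@np.array(p)
E
python3 - <<'E'
from h import *
from workcell import ctrl,sensors
for a in (30,40,45,50,55):
  for f in (1,-1):
    for yw in (.745,.4):
      M=tool(yw,np.radians(a),f); tp=wp(.745,[-43,0,120])
      r=[ctrl.solve_ik(list(tp-d*M[:,2]),quat(M)) for d in (0,30,90)]
      print(a,f,yw,[None if q is None else np.round(q,2) for q in r])
print(sensors.read_time())
E
```

```text
30 1 0.745 [array([-0.4 ,  0.25, -0.54,  0.55,  0.47, -1.09]), array([-0.43,  0.21, -0.51,  0.63,  0.48, -1.12]), array([-0.49,  0.14, -0.45,  0.8 ,  0.49, -1.19])]
30 1 0.4 [array([-0.33,  0.15, -0.69,  0.33,  0.34, -0.66]), array([-0.35,  0.09, -0.67,  0.41,  0.35, -0.68]), array([-0.4 , -0.01, -0.63,  0.57,  0.37, -0.73])]
30 -1 0.745 [array([-0.4 ,  0.25, -0.54,  0.55,  0.47,  2.06]), array([-0.43,  0.21, -0.51,  0.63,  0.48,  2.02]), array([-0.49,  0.14, -0.45,  0.8 ,  0.49,  1.96])]
30 -1 0.4 [array([-0.33,  0.15, -0.69,  0.33,  0.34,  2.48]), array([-0.35,  0.09, -0.67,  0.41,  0.35,  2.46]), array([-0.4 , -0.01, -0.63,  0.57,  0.37,  2.41])]
40 1 0.745 [array([-0.49,  0.24, -0.65,  0.41,  0.65, -1.14]), array([-0.53,  0.2 , -0.62,  0.5 ,  0.66, -1.19]), array([-0.61,  0.13, -0.56,  0.7 ,  0.68, -1.29])]
40 1 0.4 [array([-0.4 ,  0.11, -0.86,  0.07,  0.48, -0.67]), array([-0.44,  0.05, -0.85,  0.16,  0.5 , -0.7 ]), array([-0.52, -0.08, -0.82,  0.36,  0.54, -0.79])]
40 -1 0.745 [array([-0.49,  0.24, -0.65,  0.41,  0.65,  2.  ]), array([-0.53,  0.2 , -0.62,  0.5 ,  0.66,  1.95]),
[... 1043 characters left out ...]
 0.4 [None, None, array([-0.64, -0.08, -1.  ,  0.11,  0.72, -0.83])]
50 -1 0.745 [array([-0.57,  0.27, -0.74,  0.26,  0.83,  1.96]), array([-0.62,  0.23, -0.72,  0.38,  0.85,  1.89]), array([-0.73,  0.18, -0.66,  0.62,  0.87,  1.72])]
50 -1 0.4 [None, None, array([-0.64, -0.08, -1.  ,  0.11,  0.72,  2.31])]
55 1 0.745 [array([-0.61,  0.3 , -0.78,  0.18,  0.93, -1.2 ]), array([-0.66,  0.27, -0.76,  0.32,  0.94, -1.29]), array([-0.78,  0.22, -0.69,  0.59,  0.96, -1.49])]
55 1 0.4 [None, None, None]
55 -1 0.745 [array([-0.61,  0.3 , -0.78,  0.18,  0.93,  1.94]), array([-0.66,  0.27, -0.76,  0.32,  0.94,  1.85]), array([-0.78,  0.22, -0.69,  0.59,  0.96,  1.65])]
55 -1 0.4 [None, None, None]
0.1
```

```bash
python3 - <<'E'
from h import *
from workcell import ctrl,sensors,set_gripper
a=np.radians(45);M=tool(.745,a,-1)
set_gripper(0,30)
ctrl.move_to([400,60,330],quat(tool(.3,0.3,-1)))
print(sensors.read_time())
tp=wp(.745,[-43,0,121])
ctrl.move_to(list(tp-80*M[:,2]),quat(M))
print(sensors.read_time(),sensors.read_tcp_pos(),sensors.read_contact_force(),sensors.read_gripper_width())
c=snap('wrist','w1')
for n,p in dict(worm=[-47,0,111],hole=[-170,0,104],ax=[0,0,114]).items(): print(n,proj(c,wp(.745,p)).round(0))
E
```

```text
2.7917
3.75 [537.03617293 -58.88478616 177.92834192] [0.37848118 0.0723732  0.23852812] -0.22190870377956606
worm [317. 216.]
hole [317. 389.]
ax [317. 169.]
```

View pics/w1.png

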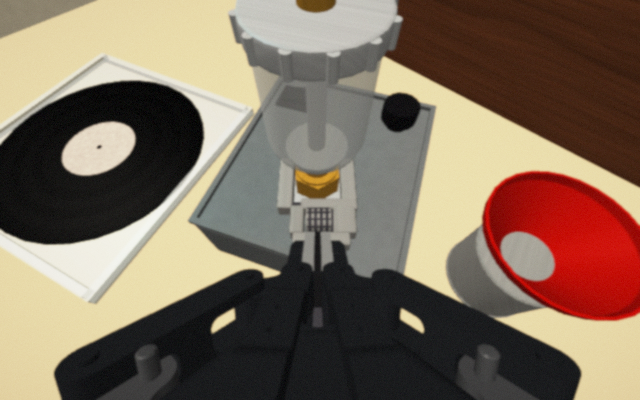

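The wrist view shows the worm at (318,217), within 1 px of my prediction. The fixed jaw is on the right and the movable jaw on the left, with the nut at (318,183). Next I'll touch the worm and do a first stroke.

```bash
cat >> h.py <<'E'
from workcell import ctrl,sensors,set_gripper
def loc(yaw): return W(yaw).T@(np.array(sensors.read_tcp_pos())-AX)
def F(yaw): return W(yaw).T@np.array(sensors.read_contact_force())
E
python3 - <<'E'
from h import *
y=.745
ctrl.move_l(list(wp(y,[-45,0,128])),100)
f0=F(y);print(loc(y).round(2),f0.round(2))
r=ctrl.move_l(list(wp(y,[-45,0,108])),20,until_force=3)
print(r,loc(y).round(2),(F(y)-f0).round(2))
p=loc(y)
for dz in (1,2,3):
    ctrl.move_l(list(wp(y,[p[0],p[1],p[2]-dz])),20)
    f=F(y)-f0;print(dz,loc(y).round(2),f.round(2))
    if f[2]>9: break
print(sensors.read_time())
c=snap('wrist','w2')
E
```

```text
[-4.4760e+01 -6.0000e-02  1.2865e+02] [-0.02  0.27  0.11]
True [-4.4740e+01 -1.1000e-01  1.1539e+02] [-2.    0.32  5.41]
1 [-44.2   -0.29 115.45] [-3.74  1.77  6.92]
2 [-43.78  -0.38 115.4 ] [-4.65  3.67 11.92]
5.8583
```

```bash
cat >> h.py <<'E'
def stroke(y,f0,xc=-47,depth=1.9,s0=-6,s1=6,n=4,yo=0,ztop=115.45):
    z=lambda s:ztop-s*s/24
    P=lambda s,d:list(wp(y,[xc+4.45+s,yo,z(s)-d]))
    ctrl.move_l(P(s0,-4),80); ctrl.move_l(P(s0,depth),40)
    out=[(loc(y)[[0,2]].round(1),(F(y)-f0).round(1))]
    for s in np.linspace(s0,s1,n+1)[1:]:
        ctrl.move_l(P(s,depth),40); out.append((loc(y)[[0,2]].round(1),(F(y)-f0).round(1)))
    ctrl.move_l(P(s1,-4),80)
    for o in out: print(*o,end=' | ')
    print(round(sensors.read_time(),2))
E
python3 - <<'E'
from h import *
y=.745;f0=np.array([0,.27,.1])
stroke(y,f0); stroke(y,f0)
ctrl.move_l(list(wp(y,[-60,0,150])),100)
snap('wrist','w3')
ims=[cv2.resize(load(f'pics/{n}.pkl')['img'][130:260,250:390,::-1],None,fx=2.8,fy=2.8,interpolation=2) for n in('w1','w3')]
cv2.imwrite('pics/c3.png',np.hstack(ims))
E
```

```text
[-48.4 112.9] [-7.3  2.3 11.4] | [-44.9 114.8] [-8.8  3.4 13.2] | [-41.2 116.1] [-7.2  2.7 15.8] | [-37.4 116.4] [-4.1  4.  15.5] | [-33.7 115.8] [ 1.   3.4 14.5] | 7.71
[-48.2 113.1] [-8.1  1.4 10.6] | [-44.7 114.9] [-7.5  1.6 12.5] | [-41.1 116.2] [-6.8  3.2 13.7] | [-37.4 116.4] [-4.1  2.5 14.9] | [-33.8 115.8] [-0.6  3.4 14.7] | 9.56
```

View pics/c3.png

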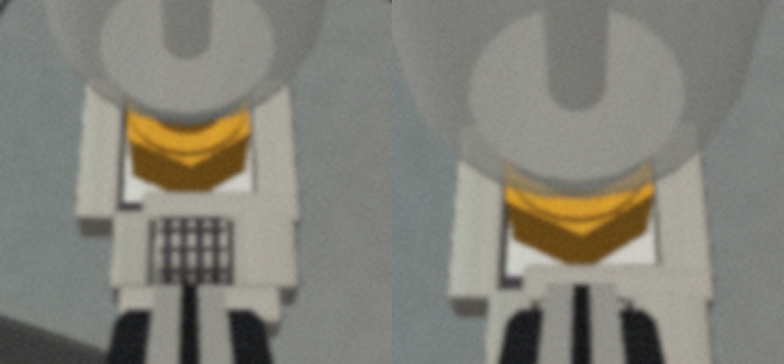

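```bash
python3 - <<'E'
from h import *
y=.745;f0=np.array([0,.27,.1])
for i in range(3): stroke(y,f0,xc=-43.5,ztop=116,depth=2.1,s0=-7,s1=6.5,n=5)
ctrl.move_l(list(wp(y,[-60,0,150])),100)
snap('wrist','w4')
ims=[cv2.resize(load(f'pics/{n}.pkl')['img'][130:260,250:390,::-1],None,fx=2.8,fy=2.8,interpolation=2) for n in('w3','w4')]
cv2.imwrite('pics/c4.png',np.hstack(ims))
E
```

```text
[-44.8 114.9] [-5.3  4.1 13.1] | [-42.4 115.9] [-5.4  2.8 11. ] | [-39.8 116.4] [-4.1  1.9 10.5] | [-37.  116.5] [-4.8  2.2 10.2] | [-34.  116.1] [-3.4  2.5 10.3] | [-31.1 115.1] [-1.8  3.4  9.1] | 12.54
[-44.4 114.9] [-6.1  2.8 15. ] | [-41.8 115.9] [-6.5  2.  14.4] | [-39.1 116.4] [-4.2  2.4 12.3] | [-36.3 116.4] [-3.5  1.9 11.8] | [-33.4 116. ] [-2.8  1.8 10.1] | [-30.4 114.9] [ 0.   1.5 10.1] | 14.66
[-44.4 114.8] [-7.   3.7 15.5] | [-41.8 115.8] [-7.2  3.8 13.7] | [-39.1 116.4] [-6.   2.8 12.4] | [-36.2 116.4] [-4.5  3.4 12.2] | [-33.3 116. ] [-1.9  2.6 11.6] | [-30.3 114.9] [-0.3  2.7 11.3] | 16.77
```

View pics/c4.png

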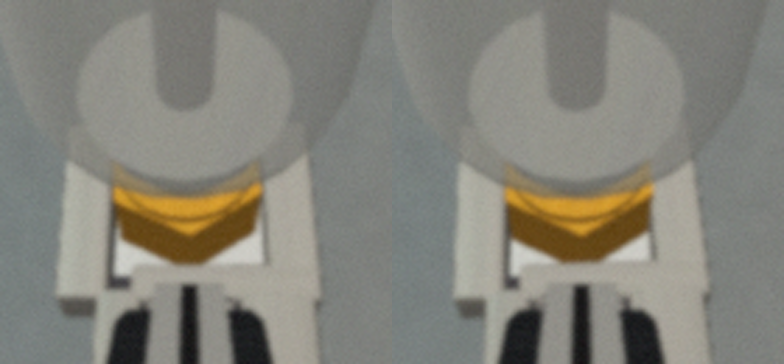

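```bash
python3 - <<'E'
from h import *
y=.745;f0=np.array([0,.27,.1])
for i in range(3): stroke(y,f0,xc=-43.5,ztop=116,depth=2.1,s0=-7,s1=6.5,n=5)
ctrl.move_l(list(wp(y,[-60,0,150])),100)
snap('wrist','w5')
g=lambda n,r:load(f'pics/{n}.pkl')['img'][r,270:370].astype(float).mean(-1)
for n in('w3','w4','w5'):
    im=load(f'pics/{n}.pkl')['img'].astype(float)
    print(n,np.round(im[211:217,268:300].mean((0,2))).astype(int),np.round(im[211:217,330:372].mean((0,2))).astype(int))
ims=[cv2.resize(load(f'pics/{n}.pkl')['img'][130:260,250:390,::-1],None,fx=2.8,fy=2.8,interpolation=2) for n in('w4','w5')]
cv2.imwrite('pics/c5.png',np.hstack(ims))
E
```

```text
[-45.1 114.5] [-6.   2.4 11.2] | [-42.6 115.6] [-5.9  3.  11.1] | [-39.8 116.3] [-6.   3.3 10.8] | [-36.9 116.5] [-4.1  3.2 11.2] | [-33.9 116.2] [-3.5  3.3 10.7] | [-31.  115.2] [-3.5  3.7 11.4] | 19.77
[-44.5 114.6] [-7.4  2.8 15. ] | [-41.9 115.7] [-7.2  2.5 14.9] | [-39.2 116.3] [-6.5  2.9 14.1] | [-36.4 116.4] [-7.3  3.3 14.3] | [-33.5 116. ] [-5.9  3.9 14.6] | [-30.6 115.1] [-5.8  4.3 14.6] | 21.89
[-44.5 114.6] [-8.2  3.7 15.1] | [-41.9 115.7] [-7.1  3.6 14.9] | [-39.2 116.3] [-5.8  3.6 14.4] | [-36.5 116.4] [-7.5  3.6 14.2] | [-33.6 116. ] [-7.5  4.1 15.1] | [-30.7 115. ] [-7.4  3.3 14.7] | 24.01
w3 [125 124 131 146 164 171 173 173 171 169 168 166 164 167 165 167 168 166
 163 150 125  98  98 129 145 123  96  82  73  70  68  65] [ 66  65  67  71  78  89  97 109 122 138 160 178 183 163 134 136 156 162
 163 164 165 164 163 162 163 166 166 165 166 165 163 156 140 128 126 127
 128 127 128 127 128 127]
w4 [124 125 124 130 142 159 170 172 173 172 170 168 167 167 166 167 168 169
 168 165 156 134 103  85  89  94  88  82  74  69  66  65] [ 65  66  66  69  77  86  95 107 122 136 145 139 126 133 152 162 164 164
 165 165 164 163 165 164 164 165 165 165 163 159 145 130 125 128 129 129
 128 128 127 128 126 126]
w5 [125 124 125 124 129 146 166 173 172 172 171 170 167 166 165 165 169 169
 168 167 162 149 123  94  82  84  86  80  73  70  67  65] [ 64  64  67  69  74  84  94 108 120 130 133 125 119 136 156 164 164 164
 165 164 163 164 164 165 166 164 164 165 163 154 139 126 126 128 128 128
 126 127 128 128 127 127]
```

View pics/c5.png

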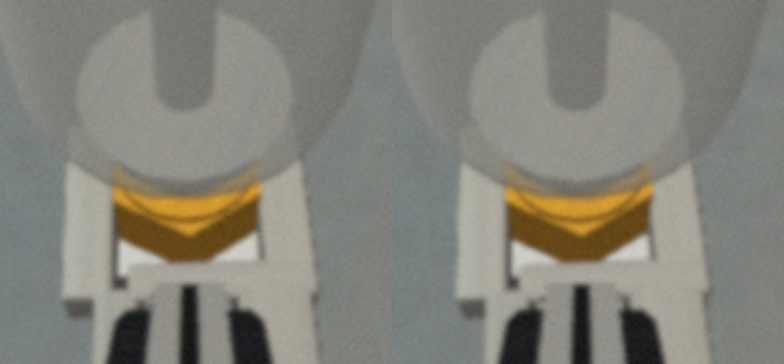

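The last strokes slip at a steady 7.5 N drag under about 15 N of press, and the jaw edges have stopped moving, so the worm has stalled with the jaws snug. Next I'll swing the handle.

```bash
cat >> h.py <<'E'
def down(yaw,s=1):
    y=np.array([s,0,0.]);z=np.array([0,0,-1.]);x=np.cross(y,z)
    return W(yaw)@np.stack([x,y,z],1)
E
python3 - <<'E'
from h import *
y0=.77
for s in (1,-1):
    print(s,[np.round(ctrl.solve_ik(list(wp(y,[-135,-15,90])),quat(down(y,s))),2) if ctrl.solve_ik(list(wp(y,[-135,-15,90])),quat(down(y,s))) is not None else None for y in (y0,.4,0)])
s=1 if ctrl.solve_ik(list(wp(0,[-135,-15,90])),quat(down(0,1))) is not None else -1
M=tool(.745,np.radians(45),-1)
p=np.array(sensors.read_tcp_pos())
ctrl.move_l(list(p-70*M[:,2]),150)
js=[(abs(np.array(ctrl.solve_ik(list(wp(y0,[-135,-45,170])),quat(down(y0,k))))-sensors.read_joints()).sum(),k) for k in (1,-1)]
s=min(js)[1];print('s',s,js)
ctrl.move_to(list(wp(y0,[-135,-45,170])),quat(down(y0,s)))
ctrl.move_l(list(wp(y0,[-135,-45,90])),120)
f0=F(y0);print('f0',f0.round(2))
r=ctrl.move_l(list(wp(y0,[-135,-5,90])),30,until_force=2.5)
print(r,loc(y0).round(2),(F(y0)-f0).round(2),sensors.read_time())
snap('top','t2')
E
```

```text
1 [array([-0.3 ,  0.38, -0.3 ,  0.89,  0.  ,  0.5 ]), array([-0.25,  0.31, -0.4 ,  0.86,  0.  ,  0.92]), array([-0.15,  0.28, -0.45,  0.85,  0.  ,  1.42])]
-1 [array([-0.3 ,  0.38, -0.3 ,  0.89,  0.  , -2.64]), array([-0.25,  0.31, -0.4 ,  0.86,  0.  , -2.22]), array([-0.15,  0.28, -0.45,  0.85,  0.  , -1.72])]
s 1 [(np.float64(3.560525898249094), 1), (np.float64(6.702118551838886), -1)]
f0 [ 0.04  0.05 -0.78]
True [-135.12  -23.6    89.81] [ 0.32 -0.41  1.58] 28.0333
```

```bash
cat > push.py <<'E'
from h import *
import sys
psi,end,step,off=float(sys.argv[1]),float(sys.argv[2]),float(sys.argv[3]),-20
f0w=W(.77)@np.array([.04,.05,-.78]); lim=float(sys.argv[4]); log=[]
while psi>end:
    psi-=step
    ctrl.move_l(list(wp(psi,[-135,off,90])),45,attitude=quat(down(psi)))
    f=W(psi).T@(np.array(sensors.read_contact_force())-f0w); l=loc(psi)
    log.append((round(psi,3),f.round(1).tolist(),round(l[1]-off,1)))
    if -f[1]>lim or np.linalg.norm(f)>20: print('LIMIT');break
for k in log[-22:]: print(*k)
print(sensors.read_time())
E
python3 push.py .79 .25 .03 9
```

```text
0.76 [-0.7, -3.7, -1.0] -0.5
0.73 [-1.1, -4.2, -0.7] -0.3
0.7 [-2.0, -3.6, -1.2] -0.1
0.67 [-1.4, -3.3, -0.3] 0.1
0.64 [-2.7, -3.0, -0.1] 0.1
0.61 [-2.1, -3.4, 0.1] 0.1
0.58 [-2.8, -3.8, -0.5] 0.1
0.55 [-2.4, -3.5, -0.2] 0.1
0.52 [-2.4, -3.5, 0.6] 0.0
0.49 [-2.6, -3.2, 0.1] 0.0
0.46 [-1.2, -4.1, -0.7] -0.0
0.43 [-2.2, -5.0, 1.0] 0.0
0.4 [-1.0, -3.9, 1.8] -0.0
0.37 [-2.8, -4.8, 0.4] -0.0
0.34 [-2.8, -3.8, 0.3] -0.0
0.31 [-2.4, -4.2, 1.0] -0.0
0.28 [-2.0, -5.1, 1.6] -0.0
0.25 [-2.6, -4.5, 1.0] -0.0
32.5917
```

```bash
python3 push.py .25 .08 .025 9; python3 push.py .075 -.12 .008 10
```

```text
0.225 [-1.9, -5.5, 1.8] -0.1
0.2 [-1.4, -4.7, 1.4] -0.1
0.175 [-2.2, -4.9, 1.2] -0.2
0.15 [-1.2, -5.1, 1.3] -0.2
0.125 [-3.0, -6.3, 1.7] -0.2
0.1 [-1.5, -5.7, 2.7] -0.3
0.075 [-2.2, -6.1, 2.3] -0.2
34.3417
LIMIT
0.067 [-1.8, -5.9, 2.5] -0.5
0.059 [-2.7, -5.4, 3.1] -0.6
0.051 [-2.1, -7.3, 2.3] -0.6
0.043 [-1.0, -7.7, 2.2] -0.6
0.035 [-1.5, -6.6, 2.4] -0.6
0.027 [-0.9, -7.3, 1.9] -0.6
0.019 [-1.6, -5.9, 2.7] -0.7
0.011 [-2.1, -6.6, 3.0] -0.6
0.003 [-0.3, -7.3, 2.7] -0.6
-0.005 [-1.5, -6.9, 2.7] -0.7
-0.013 [-1.7, -8.8, 2.8] -1.2
-0.021 [-0.1, -10.1, 1.6] -1.7
37.3417
```

```bash
python3 push.py -.021 -.06 .005 12.3; python3 - <<'E'
from h import *
y=-.03
ctrl.move_l(list(wp(y,[-135,-45,90])),60)
ctrl.move_l(list(wp(y,[-135,-45,200])),150)
p=np.array(sensors.read_tcp_pos())
ctrl.move_l([380,-120,300],200)
c=snap('top','t3');s=snap('scene','s3');print(sensors.read_time())
a=s['img'];b=c['img']
A=cv2.resize(a[150:250,250:350],(400,400),interpolation=2);B=cv2.resize(b[140:240,270:370],(400,400),interpolation=2)
cv2.imwrite('pics/c6.png',np.hstack([A,B])[:,:,::-1])
for n,q in dict(worm=[-47,0,111],hole=[-170,0,104]).items(): print(n,proj(c,wp(.015,q)).round(1),((proj(c,wp(.015,q))-[270,140])*4+[400,0]).round())
E
```

```text
LIMIT
-0.026 [-1.4, -11.3, 2.2] -2.1
-0.031 [-0.9, -11.1, 2.3] -2.4
-0.036 [-0.3, -13.3, 2.9] -2.7
38.0917
40.6167
worm [330.2 210.3] [641. 281.]
hole [331.  248.3] [644. 433.]
```

View pics/c6.png

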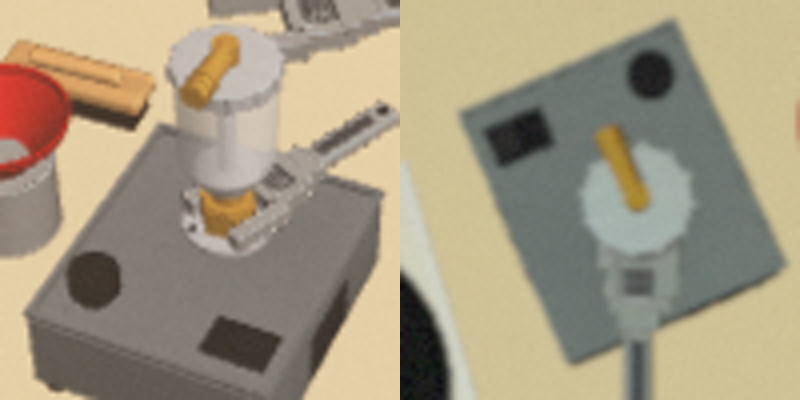

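The crop shows the wrench flat on the nut, pointing straight at the robot at about yaw 0, with its worm near (639,283), where I predicted it (641,281). The force climbed sharply at the stop, from about 7 to 13 N. The trap, brush and funnel look untouched.

```bash
python3 -c "
from workcell import ctrl
print(ctrl.hand_in())"
```

```text
the job is handed in; nothing more can be done
None
```

I handed the job in at about 41 s of the 72 s allowed: I rolled the worm until it stalled with the jaws snug, then swung the nut clockwise to its hard stop, peaking at about 13 N, and left the wrench flat on the nut; hand-in gave no verdict.

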